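# Rock the winged bung out of a header port

### The job

The steel header on the grinding bench has a tight rubber bung in each of its two top ports. Take the bung with the flat wing and, while it is still in its port, rock it loose by about ten degrees along the header, first over towards the flange end and then over the other way; then draw it up out of the port, put it in the shallow metal tray and let go. Leave the round-headed bung in its port.

Things in the scene. Friction and masses are not known exactly. Their poses are not given: they have to be found in the camera images.
- bung_mid (a point): Black rubber bung to take out, 50 g, 94 mm tall: round stem 24 mm across, 50 mm long, domed foot; on it a flat wing 12 mm thick (x), 40 long (y), 44 tall. Point half-way up, 47 mm above the foot; z up; wing centre 25 mm above the point. Starts upright in either port, axes parallel to the header's. Tilts about the port's lip, 9 mm below the point. (A like bung lying loose on the bench is a spare.)
- header: Steel block fixed to the bench, 70 mm (x) by 260 (y), 60 high; origin: centre of underside, z up. Square flange plate 100 wide, 75 high at the +y end; pipe stub at -y. Ports at y = +55 and -55 mm, rims 66 mm up. A rubber lip 62 mm up grips the stem (10 to 15 N); bungs stand 42 mm deep, tilt some 10 degrees along y, have 2 mm play in x, leave the lip after 30 mm of lift and clear the rim after 42.
- plug_mid (a point): The round-headed bung in the header's other port, to be left there: same stem, with a round knob 34 mm in diameter and 20 mm tall instead of a wing, 70 mm tall in all. The point is half-way up, 35 mm above its foot; z up.
- tray: Shallow open metal tray fixed to the bench, 140 mm (its x) by 160 mm (its y) outside, 40 mm high, walls and floor 3 mm thick; origin at the centre of its underside, z up. A small steel collar, 36 mm across and 12 mm high, lies near its -x -y corner and may stay there.
Not all that is in view belongs to the job. Leave any blue look-alike of the part that bears bung_mid alone. There is more than one size of the tray; the one meant has the size given above.

How it is judged (in metres and radians):
On the way, in this order (a step that is already met when the one before it is completed fails the run):
1. the winged bung, still in its port, is tilted towards the flange end by more than 4.6 degrees (z of bung_mid in the frame of header below 0.095 m and angle between bung_mid's own z axis and vertical above 0.08 rad and (y of header in the frame of bung_mid between -0.0535 and 0 m or y of header in the frame of bung_mid above 0.0565 m)), for 0.05 s.
2. then, still in its port, it is tilted the other way by more than 4.6 degrees (z of bung_mid in the frame of header below 0.095 m and angle between bung_mid's own z axis and vertical above 0.08 rad and (y of header in the frame of bung_mid between 0 and 0.0535 m or y of header in the frame of bung_mid below -0.0565 m)), for 0.05 s.
3. it is drawn up clear of the port (z of bung_mid in the frame of header above 0.115 m), for 0.05 s.
At the end, for the whole second after the job is handed in: The winged bung lies at rest in the tray, in any attitude, its centre inside the walls and less than 55 mm above the tray's underside; the round-headed bung is within 15 mm of where it was, in its port (x of bung_mid in the frame of tray between -0.067 and 0.067 m and y of bung_mid in the frame of tray between -0.077 and 0.077 m and z of bung_mid in the frame of tray below 0.055 m and linear speed of bung below 0.05 m/s and distance of plug_mid from where it was at the start of the episode below 0.015 m); the robot touches nothing.
It fails at once if the round-headed bung is shifted by more than 15 mm (distance of plug_mid from where it was at the start of the episode above 0.015 m).
It also fails if it takes over 58 s, if anything falls off the work surface, if the arm or the gripper's body presses on something with over 40 N, if the wrist force passes 120 N, or if a joint passes its speed limit or range.

### The arm

A 6-joint arm with a two-finger parallel gripper is mounted at the origin on the work surface. World frame = base frame: x ahead of the robot, y to its left, z up, the work surface at z = 0. Lengths are in mm, angles in rad, forces in N, time in s.
With the tool pointing down it reaches from about 325 to 925 mm from the base axis. Payload 3.1 kg.
Tool frame: the origin (TCP) lies midway between the tips of the shut fingers; the grasp point (between the pads) lies 19 mm behind it (manip.grip_depth is the distance from the TCP to the grasp point, in mm); z points along the fingers, y is the direction in which the jaws open and shut (so a half turn about z gives the same grasp; the last joint's range is limited). The gripper opens to 85 mm and grips with 20 to 120 N. Pads are 22 mm wide; open, the fingers measure 114 mm over their backs; the gripper's body (76 mm by 85 mm) begins 54 mm behind the grasp point. The pads swing forward as they close: fully open they stand 13 mm farther back than shut.
Start: joints at [1.2, 0.217, 1.613, -0, 1.311, -0.112], TCP at [159.931, 604.203, 231.3] pointing down, gripper open.
Joint ranges: [-2.75, 2.75], [-0.78, 2.1], [0.31, 2.55], [-1.13, 4.27], [0.13, 2.63], [-2.58, 2.58]. Speed limits (rad/s): [2.79, 2.79, 3.14, 3.14, 3.14, 3.14].

### API

Orientations are given as a 3x3 rotation matrix whose columns are the frame's x, y, z axes.
In Python, from plant import manip, cams gives the robot as it stands.
- The arm moves only by the tool move_arm, never from a script. Its argument "steps" is a list of rows, each a list of 3 entries, a list of its own where there are three numbers: the shift along the world's x, y, z in mm, then the turn, a rotation vector about the world's x, y, z in degrees, then the finger opening in mm, from 0 to 85.4. In form: [[[x, y, z], [ax, ay, az], jaw], ...]. A call has 1 to 12 rows; each row is the pose to reach, as a shift and turn from the pose commanded when the call began; what a row does not reach only later rows make up. A row lasts 1/10 s, in which the tool goes at most 50 mm and 8.59 degrees, less where a joint would pass 70% of its speed; a pose out of reach is approached as far as the arm can. A call with a gripper value outside its range is refused whole. The fingers move at their own pace and stop on an object; "newtons" is the grip in N (left out, the last holds). Time passes only in rows, so rows that repeat a pose let the fingers close. It gives the time, the measured TCP pose, the force and the opening at its end, in the units of the state.
- manip.read_state(): the state, without advancing time (a new reading comes with each control period).
- cams.snapshot(name): name is "scene" or "side" or "wrist"; returns a dict with "frame" (400x640x3 uint8, red, green, blue), "depth" (400x640 float32, mm along the optical axis (not along the pixel's ray), 0 where there is no reading), "fx", "fy", "cx", "cy" (pixels), "camera_from_world" (4x4, takes a point from world to camera coordinates); the wrist camera has in their place "tool_from_camera" (4x4, takes a point from camera to tool coordinates, whose origin is the TCP and whose axes are the flange's). Camera axes: x right, y down, z forward; pixel columns grow to the right and rows downward; lengths in mm; the calibration is good to about 2 mm. A picture is of the moment at which its call begins: read the wrist's pose just before it.
- manip.hand_in(): hands the job in, once; it reports no verdict.
The state is a dict: "time": time; "q": joint angles; "qvel": joint speeds; "joint_efforts": joint torques, N m; "eef_pos": TCP position; "orientation": TCP orientation; "force": force on the tool from outside, world axes, zero at the start; "ft_torque": the same for the moment, N m; "finger_gap": finger opening in mm.
Only numpy, scipy, OpenCV 4.12 (cv2) and the standard library are available. Lean on these libraries where they do the work, as an engineer would, in place of code of your own. Each camera call takes 0.05 s, during which the arm holds its last target. There are 200 camera calls.

## Working session

There is one attempt and no reset: what is moved stays moved. The work goes in short steps, Python scripts to look and compute and a tool call to move; the robot and the scene stay as the last step left them, time stands still between calls to the robot, and variables do not carry over. Pictures are saved under pics/ and viewed, about 8 in all and at most 12, crops included, and the job is handed in when it is done.

Besides the shell and the picture viewer there is one more tool, called after "Call:" in YAML: its name, and indented under it one key for each argument. move_arm: Moves the arm, as the interface text tells. Its arguments: {"type":"object","properties":{"steps":{"type":"array"},"newtons":{"type":"number"}},"required":["steps"]}

```bash
mkdir -p pics; cat > h.py <<'E'
import numpy as np, cv2
from plant import manip, cams
def save(n,im): cv2.imwrite('pics/'+n,im[:,:,::-1])
def world(s,st=None):
    """HxWx3 world points from depth"""
    d=s["depth"].astype(float); v,u=np.mgrid[:d.shape[0],:d.shape[1]]
    P=np.stack([(u-s["cx"])/s["fx"]*d,(v-s["cy"])/s["fy"]*d,d],-1)
    if "camera_from_world" in s: T=np.linalg.inv(np.array(s["camera_from_world"]))
    else:
        T=np.eye(4); T[:3,:3]=np.array(st["orientation"]); T[:3,3]=st["eef_pos"]; T=T@np.array(s["tool_from_camera"])
    W=P@T[:3,:3].T+T[:3,3]; W[d==0]=np.nan; return W
E
python3 - <<'E'
from h import *
st=manip.read_state(); print(st["time"],st["eef_pos"],st["orientation"])
for n in("scene","side"):
    s=cams.snapshot(n); save(n+'.png',s["frame"]); np.savez('pics/'+n,W=world(s),f=s["frame"]); print(n,s["fx"],np.linalg.inv(s["camera_from_world"])[:3].round(2).tolist())
E
```

```text
0.0 [159.59866689 603.40895562 229.92962586] [[-9.66695894e-01  2.55926171e-01 -9.18334743e-04]
 [ 2.55927645e-01  9.66693197e-01 -2.30308721e-03]
 [ 2.98327658e-04 -2.46141220e-03 -9.99996926e-01]]
scene 380.01462526370864 [[-0.51, 0.6, -0.62, 929.14], [0.86, 0.35, -0.36, 327.02], [-0.0, -0.72, -0.7, 622.56]]
side 420.50701331827435 [[0.86, -0.25, 0.45, 79.57], [-0.51, -0.42, 0.75, -577.6], [-0.0, -0.87, -0.49, 462.01]]
```

View pics/scene.png

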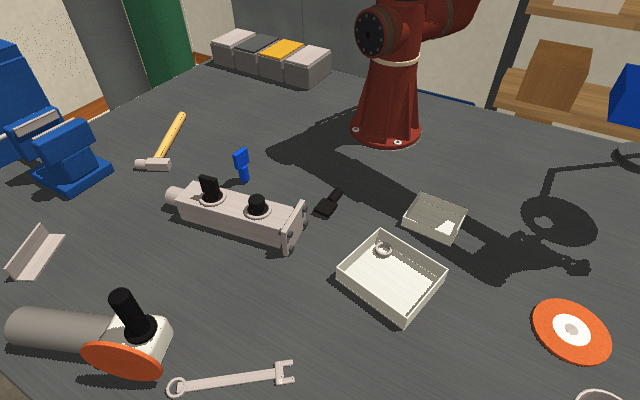

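View pics/side.png

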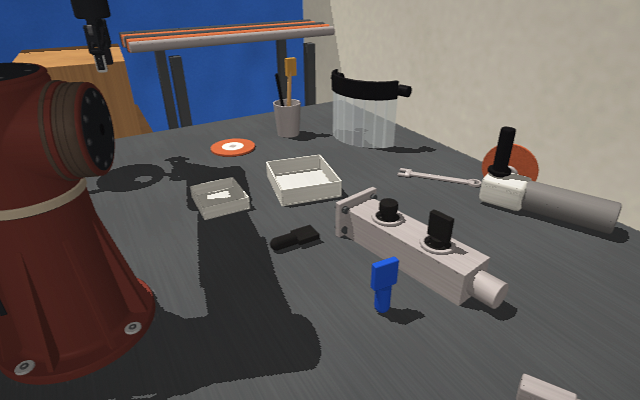

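The scene view shows the winged bung at about (208,188) at the pipe-stub end. The knob bung is at (257,203), the flange at (292,228) and the large tray with its collar at (390,275). The blue look-alike is at (241,163). The side view agrees: wing (440,228), knob (388,208), tray (305,180).

```bash
python3 - <<'E'
from h import *
def box(n,r,cond):
    z=np.load(f'pics/{n}.npz'); W=z['W'];f=z['f'].astype(int); m=np.zeros(W.shape[:2],bool); m[r[1]:r[3],r[0]:r[2]]=1
    return W[m&cond(W,f)]
dark=lambda f:f.max(-1)<70
for n,rw,rk,rh,rt in(("scene",(190,165,228,205),(243,188,275,222),(160,170,315,255),(330,222,455,332)),
             ("side",(422,203,462,255),(372,192,405,225),(330,180,490,305),(262,150,345,208))):
    for k,r in(("wing",rw),("knob",rk)):
        P=box(n,r,lambda W,f:dark(f)&(W[...,2]>72)&(W[...,2]<135))
        T=P[P[:,2]>np.nanmax(P[:,2])-6]
        print(n,k,len(P),'mid',((P.min(0)+P.max(0))/2).round(1),'top',T.mean(0).round(1),len(T), cv2.minAreaRect(P[:,:2].astype(np.float32)))
    P=box(n,rh,lambda W,f:(abs(W[...,2]-60)<3)&~dark(f))
    print(n,'top face',len(P),cv2.minAreaRect(P[:,:2].astype(np.float32)))
    P=box(n,rh,lambda W,f:(W[...,2]>69)&(W[...,2]<80)&~dark(f)); print(' flange top',P.mean(0).round(1),len(P))
    P=box(n,rt,lambda W,f:(abs(W[...,2]-40)<4)); print(' tray rim',len(P),cv2.minAreaRect(P[:,:2].astype(np.float32)))
z=np.load('pics/scene.npz');print('collar',z['W'][247,378],z['W'][250,392])
E
```

```text
scene wing 363 mid [ 527.1 -181.8   96.3] top [ 526.7 -181.   118. ] 93 ((528.6810302734375, -181.13458251953125), (17.327104568481445, 41.3302001953125), 11.907936096191406)
scene knob 228 mid [507.7 -73.   85. ] top [508.4 -72.1  94.7] 141 ((507.45489501953125, -72.70339965820312), (32.436492919921875, 31.53095054626465), 14.88107967376709)
scene top face 1861 ((518.0059814453125, -118.72795104980469), (94.76824188232422, 280.8787536621094), 9.703946113586426)
 flange top [497.6   5.9  74.8] 268
 tray rim 718 ((488.6153564453125, 223.38458251953125), (160.40371704101562, 142.8452606201172), 77.60961151123047)
side wing 669 mid [ 525.  -184.3   95.5] top [ 524.7 -185.6  116.2] 148 ((523.681884765625, -183.908203125), (19.415788650512695, 40.93147659301758), 10.705124855041504)
side knob 279 mid [506.4 -74.8  83.8] top [505.9 -77.6  92.6] 156 ((507.7207336425781, -77.07119750976562), (34.061866760253906, 30.056625366210938), 36.356529235839844)
side top face 2648 ((581.082275390625, -142.61004638671875), (271.8661193847656, 360.4266052246094), 74.12376403808594)
 flange top [451.6 -86.9  73.8] 398
 tray rim 301 ((489.1841735839844, 222.85858154296875), (163.36593627929688, 140.47909545898438), 77.8040771484375)
collar [431.38360826 172.8914533   11.3261184 ] [426.10510938 201.59144826  13.6726129 ]
```

Call:
move_arm:
  steps:
    - [[366,-787,0],[0,0,24.7],85]
    - [[366,-787,0],[0,0,24.7],85]
    - [[366,-787,0],[0,0,24.7],85]
    - [[366,-787,0],[0,0,24.7],85]
    - [[366,-787,0],[0,0,24.7],85]
    - [[366,-787,0],[0,0,24.7],85]
    - [[366,-787,0],[0,0,24.7],85]
    - [[366,-787,0],[0,0,24.7],85]
    - [[366,-787,0],[0,0,24.7],85]
    - [[366,-787,0],[0,0,24.7],85]
    - [[366,-787,0],[0,0,24.7],85]
    - [[366,-787,0],[0,0,24.7],85]

```text
time: 1.3
eef_pos: [413.1, 58.2, 231.2]
orientation: [[-0.985, -0.171, 0.0], [-0.171, 0.985, 0.0], [-0.0, 0.0, -1.0]]
force: [0.7, 1.4, 0.3]
finger_gap: 84.8
```

Call:
move_arm:
  steps:
    - [[113,-241,0],[0,0,0],85]
    - [[113,-241,0],[0,0,0],85]
    - [[113,-241,0],[0,0,0],85]
    - [[113,-241,0],[0,0,0],85]
    - [[113,-241,0],[0,0,0],85]
    - [[113,-241,0],[0,0,0],85]
    - [[113,-241,0],[0,0,0],85]
    - [[113,-241,0],[0,0,0],85]

```text
time: 2.1
eef_pos: [525.2, -179.9, 230.5]
orientation: [[-0.985, -0.171, -0.002], [-0.171, 0.985, 0.002], [0.002, 0.002, -1.0]]
force: [-0.6, 0.0, 0.0]
finger_gap: 84.9
```

```bash
python3 - <<'E'
from h import *
st=manip.read_state(); s=cams.snapshot("wrist"); save('wrist.png',s["frame"]); W=world(s,st); np.savez('pics/wrist',W=W,f=s["frame"])
print(st["time"],st["eef_pos"],st["q"],st["force"])
f=s["frame"].astype(int); hsv=cv2.cvtColor(s["frame"],cv2.COLOR_RGB2HSV)
m=(f.max(-1)<70)&(W[...,2]>110)&(W[...,2]<126)
n,l,stt,c=cv2.connectedComponentsWithStats(m.astype(np.uint8))
for i in range(1,n):
    if stt[i,4]>60: P=W[l==i]; print('darktop',c[i],stt[i,4],P.mean(0).round(1),cv2.minAreaRect(P[:,:2].astype(np.float32)))
m=(f.max(-1)<70)&(W[...,2]>88)&(W[...,2]<100); 
n,l,stt,c=cv2.connectedComponentsWithStats(m.astype(np.uint8))
for i in range(1,n):
    if stt[i,4]>60: P=W[l==i]; print('knob?',c[i],P.mean(0).round(1),cv2.minAreaRect(P[:,:2].astype(np.float32)))
z=np.load('pics/scene.npz');W=z['W'];f=z['f'].astype(int)
m=(f[...,2]>f[...,0]+60)&(np.linalg.norm(W[...,:2]-[450,-150],axis=-1)<150); P=W[m]; print('blue',P.min(0),P.max(0))
E
```

```text
2.1 [ 525.16377639 -179.90867641  230.51421482] [-4.56885771e-01  7.09858048e-02  1.77905882e+00  7.62319117e-04
  1.29398692e+00 -2.19995095e+00] [-0.62073657  0.03996916  0.03479773]
darktop [312.66388309 192.17954071] 479 [ 526.3 -182.5  116.8] ((527.1019897460938, -182.44664001464844), (9.826930046081543, 36.62160873413086), 10.22799301147461)
knob? [424.61277174 185.90217391] [508.8 -76.4  93.1] ((508.4277038574219, -74.57400512695312), (31.18519401550293, 30.216739654541016), 83.57710266113281)
knob? [312.60839161 181.57342657] [ 522.7 -183.4   94.2] ((522.6216430664062, -183.1158447265625), (0.822052001953125, 36.76939392089844), 9.627968788146973)
blue [ 339.10709443 -245.35229378   -0.41399869] [ 416.24198901 -194.6419209    96.46961885]
```

View pics/wrist.png

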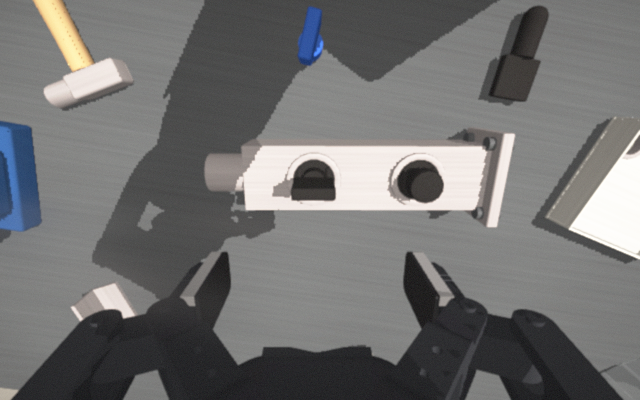

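The wrist view shows the wing at (313,190) between the jaws and aligned with them, and the knob bung at (421,181). The blue look-alike is at (311,35), well clear. The wing centre comes out at (526.7,-182.4), with the header yawed 10°.

Call:
move_arm:
  steps:
    - [[1.5,-2.5,-45],[0,0,0],64]
    - [[1.5,-2.5,-90],[0,0,0],64]
    - [[1.5,-2.5,-90],[0,0,0],64]
    - [[1.5,-2.5,-90],[0,0,0],64]
    - [[1.5,-2.5,-90],[0,0,0],64]

```text
time: 2.65
eef_pos: [529.1, -183.4, 144.2]
orientation: [[-0.985, -0.173, 0.004], [-0.173, 0.985, -0.002], [-0.004, -0.003, -1.0]]
force: [0.2, 0.1, 0.2]
finger_gap: 64.1
```

```bash
python3 - <<'E'
from h import *
st=manip.read_state(); print(st["time"],st["eef_pos"],st["orientation"],st["force"],st["finger_gap"])
s=cams.snapshot("wrist"); W=world(s,st); f=s["frame"].astype(int)
m=(f.max(-1)<70)&(W[...,2]>108)&(W[...,2]<126)&(np.linalg.norm(W[...,:2]-[526,-182],axis=-1)<30)
P=W[m]; print(P.mean(0).round(1),len(P),cv2.minAreaRect(P[:,:2].astype(np.float32)))
st=manip.read_state(); print(st["time"],st["eef_pos"])
E
```

```text
2.65 [ 529.12598873 -183.35321375  144.21639188] [[-0.98498888 -0.1725689   0.0041091 ]
 [-0.17257792  0.98499394 -0.00194893]
 [-0.00371111 -0.00262881 -0.99998966]] [0.22751266 0.10890786 0.23991936] 64.05553888994886
[ 524.2 -179.5  114.8] 634 ((527.1207885742188, -182.302978515625), (10.735182762145996, 37.980377197265625), 9.793723106384277)
2.7 [ 529.54586508 -183.74563161  144.69395151]
```

Call:
move_arm:
  steps:
    - [[-2,1.5,-30],[0,0,0],64]
    - [[-2,1.5,-55],[0,0,0],64]
    - [[-2,1.5,-64],[0,0,0],64]
    - [[-2,1.5,-64],[0,0,0],64]
    - [[-2,1.5,-64],[0,0,0],64]

```text
time: 3.2
eef_pos: [526.9, -182.5, 79.2]
orientation: [[-0.985, -0.172, 0.003], [-0.172, 0.985, -0.001], [-0.003, -0.002, -1.0]]
force: [0.2, 0.3, 1.4]
finger_gap: 64.0
```

```bash
python3 - <<'E'
from h import *
st=manip.read_state(); print(st["time"],st["eef_pos"],st["force"],st["finger_gap"])
s=cams.snapshot("side"); w=cams.snapshot("wrist")
save('close.png',np.vstack([cv2.resize(s["frame"][130:330,340:540],(640,400))[:, :], w["frame"][100:300]])[:600])
E
```

```text
3.2 [ 526.92010028 -182.52737656   79.22326187] [0.18530677 0.30561298 1.40296341] 63.99017859511401
```

View pics/close.png

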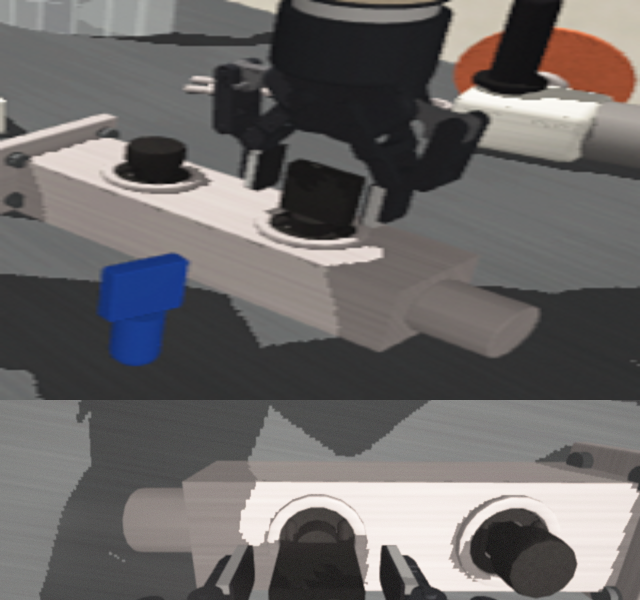

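The pads stand on either side of the wing (side crop: left pad (265,165), right pad (370,200)), and the wing lies centred between them. The knob bung is clear. I'll close now.

Call:
move_arm:
  steps:
    - [[0,0,0],[0,0,0],30]
    - [[0,0,0],[0,0,0],30]
    - [[0,0,0],[0,0,0],30]
    - [[0,0,0],[0,0,0],30]
    - [[0,0,0],[0,0,0],30]
    - [[0,0,0],[0,0,0],30]
    - [[0,0,0],[0,0,0],30]
    - [[0,0,0],[0,0,0],30]
  newtons: 80

```text
time: 4.1
eef_pos: [526.3, -182.3, 78.5]
orientation: [[-0.985, -0.171, 0.002], [-0.171, 0.985, -0.001], [-0.001, -0.001, -1.0]]
force: [-0.5, 0.5, 5.6]
finger_gap: 38.9
```

Call:
move_arm:
  steps:
    - [[-0.1,0.7,0],[-2.5,-0.4,0],30]
    - [[-0.25,1.4,0],[-4.9,-0.9,0],30]
    - [[-0.35,2.0,-0.1],[-7.1,-1.2,0],30]
    - [[-0.45,2.5,-0.2],[-8.9,-1.55,0],30]
    - [[-0.45,2.5,-0.2],[-8.9,-1.55,0],30]
    - [[-0.45,2.5,-0.2],[-8.9,-1.55,0],30]

```text
time: 4.7
eef_pos: [525.8, -179.4, 77.9]
orientation: [[-0.985, -0.17, 0.028], [-0.172, 0.973, -0.155], [-0.001, -0.157, -0.988]]
force: [-0.3, 0.5, 5.3]
finger_gap: 38.9
```

```bash
python3 - <<'E'
from h import *
st=manip.read_state(); print(st["time"],st["eef_pos"],st["force"],st["ft_torque"],st["finger_gap"])
s=cams.snapshot("side"); save('t1.png',cv2.resize(s["frame"][170:270,360:480],(720,600)))
E
```

```text
4.7 [ 525.78047586 -179.35767887   77.94351667] [-0.33804437  0.46137325  5.25347169] [ 0.1741211  -0.03646394 -0.01246932] 38.88728003449549
```

View pics/t1.png

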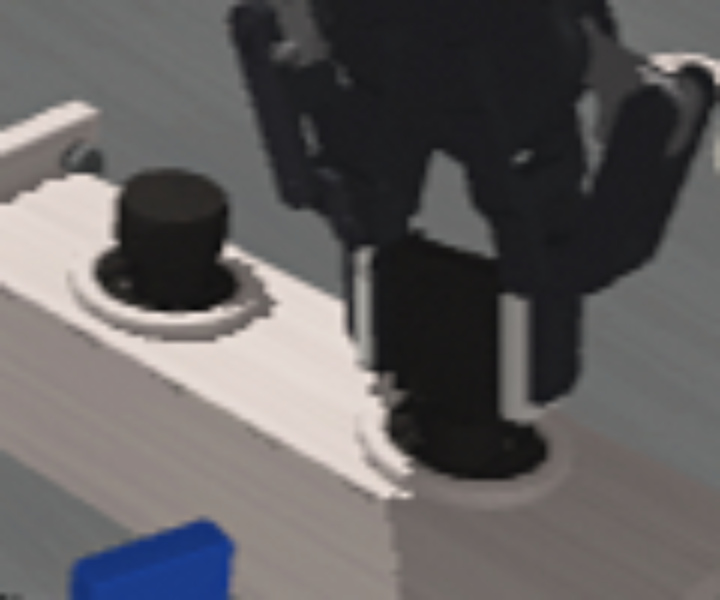

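The tool leans 9° towards the flange. The wing leans with it in the port, its top edge clearly turned towards the flange, and the knob is untouched. Next I'll rock it the other way.

Call:
move_arm:
  steps:
    - [[0.1,-0.7,0.1],[2.5,0.4,0],30]
    - [[0.25,-1.4,0.2],[5.0,0.9,0],30]
    - [[0.4,-2.1,0.2],[7.5,1.3,0],30]
    - [[0.5,-2.8,0.2],[10,1.75,0],30]
    - [[0.65,-3.6,0.2],[12.5,2.2,0],30]
    - [[0.75,-4.3,0.1],[15,2.6,0],30]
    - [[0.9,-5,0],[17.8,3.1,0],30]
    - [[0.9,-5,0],[17.8,3.1,0],30]
    - [[0.9,-5,0],[17.8,3.1,0],30]

```text
time: 5.65
eef_pos: [526.9, -186.1, 77.9]
orientation: [[-0.985, -0.168, -0.024], [-0.17, 0.973, 0.153], [-0.002, 0.155, -0.988]]
force: [0.9, -2.0, 5.5]
finger_gap: 38.6
```

```bash
python3 - <<'E'
from h import *
st=manip.read_state(); print(st["time"],st["eef_pos"],st["force"],st["ft_torque"],st["finger_gap"])
s=cams.snapshot("side"); save('t2.png',cv2.resize(s["frame"][170:270,360:480],(720,600)))
E
```

```text
5.65 [ 526.94832772 -186.11506865   77.86213245] [ 0.91492669 -2.04147016  5.52729026] [-0.46511186 -0.15091709 -0.02614258] 38.61230497224307
```

View pics/t2.png

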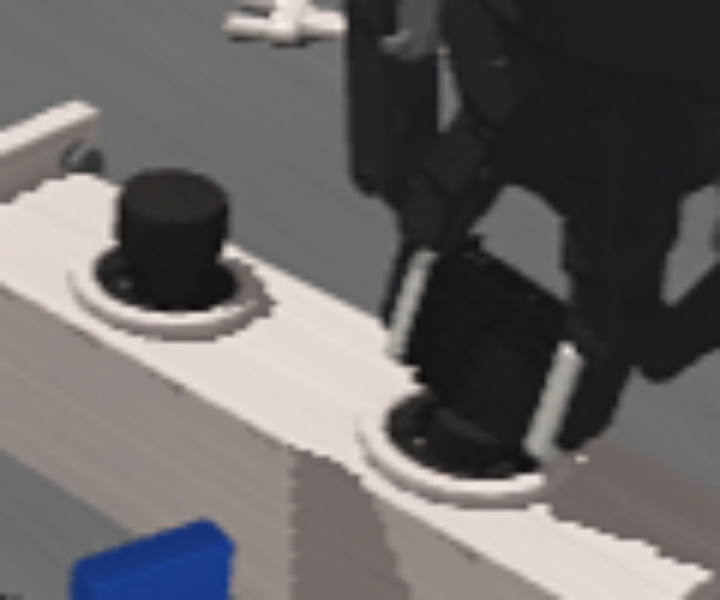

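The wing now leans the other way with the tool (about 9°), still seated. I'll bring it upright and draw it up.

Call:
move_arm:
  steps:
    - [[-0.2,1.2,0.2],[-4.5,-0.8,0],30]
    - [[-0.45,2.5,0.2],[-8.9,-1.55,0],30]
    - [[-0.45,2.5,0.2],[-8.9,-1.55,0],30]
    - [[-0.45,2.5,10],[-8.9,-1.55,0],30]
    - [[-0.45,2.5,20],[-8.9,-1.55,0],30]
    - [[-0.45,2.5,30],[-8.9,-1.55,0],30]
    - [[-0.45,2.5,40],[-8.9,-1.55,0],30]
    - [[-0.45,2.5,50],[-8.9,-1.55,0],30]
    - [[-0.45,2.5,65],[-8.9,-1.55,0],30]
    - [[-0.45,2.5,85],[-8.9,-1.55,0],30]
    - [[-0.45,2.5,105],[-8.9,-1.55,0],30]
    - [[-0.45,2.5,105],[-8.9,-1.55,0],30]

```text
time: 6.9
eef_pos: [527.9, -182.7, 186.9]
orientation: [[-0.985, -0.171, 0.007], [-0.171, 0.985, -0.003], [-0.006, -0.004, -1.0]]
force: [0.2, -0.7, 0.2]
finger_gap: 38.8
```

```bash
python3 - <<'E'
from h import *
st=manip.read_state(); print(st["time"],st["eef_pos"],st["force"],st["finger_gap"],st["q"])
s=cams.snapshot("side"); save('up.png',s["frame"][40:280,150:540])
E
```

```text
6.9 [ 527.91758376 -182.65651716  186.91626173] [ 0.21261082 -0.68616387  0.24631118] 38.80400010368057 [-4.59120145e-01  1.14459125e-01  1.81751862e+00  7.41434152e-04
  1.20217310e+00 -2.20249132e+00]
```

View pics/up.png

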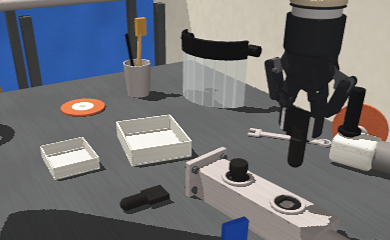

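The bung is held clear above its port, with the empty port at (287,203) in the crop and the knob bung still seated. Next I'll carry it over to the large tray, passing above the knob.

Call:
move_arm:
  steps:
    - [[0,0,25],[0,0,0],30]
    - [[-33,421,25],[0,0,-22],30]
    - [[-33,421,25],[0,0,-22],30]
    - [[-33,421,25],[0,0,-22],30]
    - [[-33,421,25],[0,0,-22],30]
    - [[-33,421,25],[0,0,-22],30]
    - [[-33,421,25],[0,0,-22],30]
    - [[-33,421,25],[0,0,-22],30]
    - [[-33,421,25],[0,0,-22],30]
    - [[-33,421,25],[0,0,-22],30]
    - [[-33,421,25],[0,0,-22],30]
    - [[-33,421,25],[0,0,-22],30]

```text
time: 8.15
eef_pos: [491.3, 239.4, 205.9]
orientation: [[-0.978, 0.208, -0.003], [0.208, 0.978, -0.001], [0.002, -0.002, -1.0]]
force: [-0.1, -0.3, -2.0]
finger_gap: 38.9
```

Call:
move_arm:
  steps:
    - [[2,-1,-20],[-1.6,-7.3,0],30]
    - [[2,-1,-45],[-3.2,-14.6,0],30]
    - [[2,-1,-75],[-4.8,-22,0],30]
    - [[2,-1,-105],[-6.4,-29.3,0],30]
    - [[2,-1,-125],[-6.4,-29.3,0],30]
    - [[2,-1,-140],[-6.4,-29.3,0],30]
    - [[2,-1,-147],[-6.4,-29.3,0],30]
    - [[2,-1,-147],[-6.4,-29.3,0],30]
    - [[2,-1,-147],[-6.4,-29.3,0],30]

```text
time: 9.05
eef_pos: [495.6, 237.8, 61.1]
orientation: [[-0.846, 0.212, 0.489], [0.183, 0.977, -0.107], [-0.501, -0.001, -0.865]]
force: [0.5, -0.4, -0.2]
finger_gap: 38.8
```

```bash
python3 - <<'E'
from h import *
st=manip.read_state(); print(st["time"],st["eef_pos"],st["force"],st["finger_gap"])
s=cams.snapshot("side"); c=cams.snapshot("scene"); save('pl.png',np.hstack([cv2.resize(s["frame"][90:230,230:370],(400,400)),cv2.resize(c["frame"][190:340,320:470],(400,400))]))
E
```

```text
9.05 [495.64884944 237.77945017  61.10402037] [ 0.46474813 -0.39396459 -0.18308152] 38.782283255702666
```

View pics/pl.png

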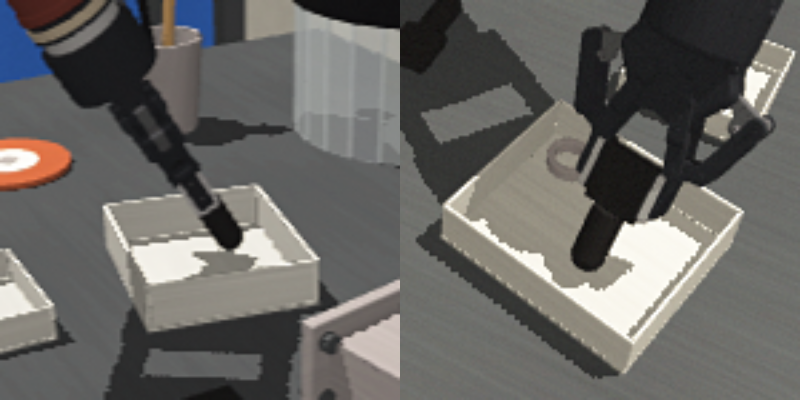

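The bung is held leaning inside the tray, foot just above the floor (left crop (230,235), right crop (590,260)), clear of the collar. Lower slightly and release.

Call:
move_arm:
  steps:
    - [[0,0,-4],[0,0,0],30]
    - [[0,0,-4],[0,0,0],30]
    - [[0,0,-4],[0,0,0],60]
    - [[0,0,-4],[0,0,0],60]
    - [[0,0,-4],[0,0,0],60]
    - [[0,0,-4],[0,0,0],60]
    - [[-5,1,6],[0,0,0],70]
    - [[-15,3,22],[0,0,0],70]
    - [[-30,6,48],[0,0,0],70]
    - [[-50,10,84],[0,0,0],70]
    - [[-70,15,120],[0,0,0],70]
    - [[-70,15,120],[0,0,0],70]

```text
time: 10.35
eef_pos: [425.9, 256.3, 187.2]
orientation: [[-0.843, 0.208, 0.497], [0.183, 0.978, -0.099], [-0.507, 0.008, -0.862]]
force: [0.9, -0.1, 0.4]
finger_gap: 70.1
```

```bash
python3 - <<'E'
from h import *
st=manip.read_state(); print(st["time"],st["eef_pos"],st["force"],st["finger_gap"])
s=cams.snapshot("side"); c=cams.snapshot("scene"); save('end.png',np.hstack([cv2.resize(s["frame"][90:290,230:480],(400,320)),cv2.resize(c["frame"][160:340,230:455],(400,320))]))
W=world(c);f=c["frame"].astype(int); m=(f.max(-1)<60)&(abs(W[...,0]-489)<80)&(abs(W[...,1]-223)<80)&(W[...,2]<95)&(W[...,2]>8); P=W[m];print('bung',P.min(0),P.max(0),np.median(P,0))
W=world(s);f=s["frame"].astype(int); m=(f.max(-1)<70)&(np.linalg.norm(W[...,:2]-[507,-75],axis=-1)<30)&(W[...,2]>72); P=W[m];print('knob',((P.min(0)+P.max(0))/2).round(1))
E
```

```text
10.35 [425.86747266 256.28412941 187.22243225] [ 0.93843674 -0.0883006   0.37384337] 70.13133510004177
bung [425.73730983 220.24049559   9.47941952] [519.62949487 269.34035847  29.96316484] [469.61867955 240.86468573  23.3189204 ]
knob [507.3 -75.6  83.4]
```

View pics/end.png

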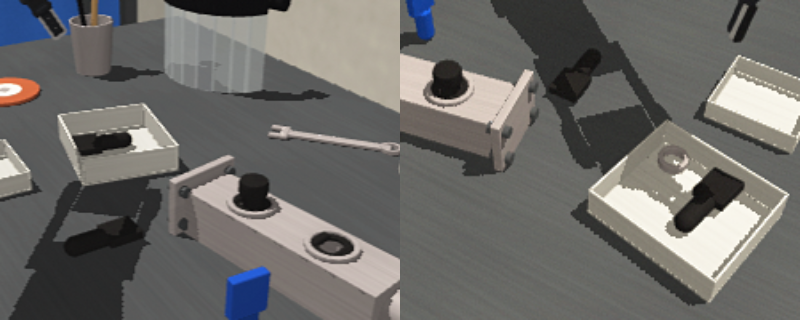

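The bung lies flat in the large tray (right crop (708,200)), the knob bung is in its port, and the gripper is clear of everything. Handing in.

```bash
python3 -c "
from plant import manip
print(manip.hand_in())"
```

```text
the job is handed in; nothing more can be done
None
```

I rocked the winged bung in its port, drew it out, laid it in the large tray and let go. The job is handed in; no verdict is reported.

- **Rocking:** I tilted it about 9° towards the flange, then about 9° the other way. That angle is the tool's. The pictures show the wing leaning with it both ways; I did not measure the bung's own angle.
- **Release:** I let it go leaning over with its foot just above the tray floor, so it tipped over inside the tray. The last look shows it lying flat with its middle near (471, 242) mm. Its highest point is 30 mm up, so its centre is well inside the walls and the height limit.
- **Round-headed bung:** it is still in its port, and its measured centre moved about 1 mm between the first and last pictures.
- **Robot:** the gripper ended well clear, with its TCP 187 mm up and about 1 N of force. The clock read about 10.4 s of the 58 s allowed.

No check failed. TCP readings sat 2–3 mm off the commanded pose, so I corrected the grasp using the wrist view.

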